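Tip out the tumbled stones and show the empty cup

TASK

Draw the blue cup of green stones upright out of its wooden holder, then tip all six stones into the pale sorting tray. Finish while still holding the blue cup raised above the tray and clear of it, tipped well past level so that its mouth points downwards and shows the customer that it is empty; do not put it down or let go. Leave the white cup, the violet crystal and the pink egg undisturbed, and do not push the tray about.

Things in the scene. Friction and masses are not known exactly. Their poses are not given: they have to be found in the camera images.
- rack: Fixed light-wood cup holder on the table, 95 x 235 x 35 mm high (x, y, z at yaw 0), with two round wells 59 mm wide and 30 mm deep, their centres 65 mm either side of its middle along its y axis. One holds the blue cup, the other the white cup. Origin: centre of its underside.
- cup_mid (a point): The blue plastic cup, loose, 60 to 130 g empty, holding six stones. Round, 90 mm tall, slightly flared: 48 mm across at the bottom, 66 mm at the rim, wall 3 mm, floor 4 mm. It stands upright in one well with 60 mm of it showing above the holder, its underside 5 mm above the table. This point is on its axis, half-way up (45 mm above its underside and below its rim); z is the cup's axis, towards its mouth.
- tray: Pale card sorting tray with a dark lining, open on top, loose, 0.7 kg, 180 x 180 x 50 mm high, walls and floor 5 mm thick. Origin: centre of its underside; x and y run along its sides.
- spare_mid (a point): White plastic cup of the same shape and size, filled with amber stones, standing in the other well: a bystander. This point is half-way up its axis.
- crystal: Violet crystal point standing loose on the table, 38 mm wide, 92 mm tall: a bystander. Origin: centre of its underside.
- egg: Pink polished stone egg on a dark wooden foot 52 mm wide, 67 mm tall in all, loose: a bystander. Origin: centre of its underside.
- stone1_mid (a point): Green tumbled stone 1 of 6, a rounded pebble 22 mm long and 16 mm thick, 11 g, polished and slippery, lying loose in the blue cup at the start. This point is its centre.
- stone2_mid (a point): Green tumbled stone 2 of 6, a rounded pebble 22 mm long and 16 mm thick, 11 g, polished and slippery, lying loose in the blue cup at the start. This point is its centre.
- stone3_mid (a point): Green tumbled stone 3 of 6, a rounded pebble 22 mm long and 16 mm thick, 11 g, polished and slippery, lying loose in the blue cup at the start. This point is its centre.
- stone4_mid (a point): Green tumbled stone 4 of 6, a rounded pebble 22 mm long and 16 mm thick, 11 g, polished and slippery, lying loose in the blue cup at the start. This point is its centre.
- stone5_mid (a point): Green tumbled stone 5 of 6, a rounded pebble 22 mm long and 16 mm thick, 11 g, polished and slippery, lying loose in the blue cup at the start. This point is its centre.
- stone6_mid (a point): Green tumbled stone 6 of 6, a rounded pebble 22 mm long and 16 mm thick, 11 g, polished and slippery, lying loose in the blue cup at the start. This point is its centre.
Things that resemble listed ones, but are neither listed nor needed, are in the scene too. Of the things that look like the part that bears cup_mid, the smallest one is meant.

How it is judged:
By the outcome, as a careful person would: the job done as asked, in the order asked, and still so for the second after the job is handed in, while the arm keeps its last pose, push and grip.
It also fails if it takes over 45 s, if anything falls off the work surface, if the arm or the gripper's body presses on something with over 40 N, if the wrist force passes 120 N, or if a joint passes its speed limit or range.

ROBOT

A 6-joint arm with a two-finger parallel gripper is mounted at the origin on the work surface. World frame = base frame: x ahead of the robot, y to its left, z up, the work surface at z = 0. Lengths are in mm, angles in rad, forces in N, time in s.
With the tool pointing down it reaches from about 425 to 1125 mm from the base axis. Payload 14.9 kg.
Tool frame: the origin (TCP) lies midway between the tips of the shut fingers; the grasp point (between the pads) lies 19 mm behind it; z points along the fingers, x is the direction in which the jaws open and shut, and the axes are right-handed (so a half turn about z gives the same grasp; the last joint's range is limited). The gripper opens to 91 mm and grips with 3 to 60 N. Pads are 32 mm wide; open, the fingers measure 118 mm over their backs; the gripper's body (76 mm by 178 mm) begins 60 mm behind the grasp point.
Start: joints at [-1.149, 0.379, 1.734, -0, 1.028, -0.033], TCP at [307.496, -628.86, 213.932] pointing down, gripper open.
Joint ranges: [-2.77, 2.77], [-0.74, 2.19], [0, 2.66], [-1.06, 4.2], [0.31, 2.87], [-3.08, 3.08]. Speed limits (rad/s): [1.89, 1.89, 2.39, 3.14, 3.14, 3.14].

INTERFACE

Orientations are given as a rotation vector (axis times angle).
In Python, from cell import r, camera, get_calibration, order, look_for gives the robot as it stands. The module is installed in compiled form; this text tells all that it offers.
- The arm moves only by the tool step_arm, never from a script. Its argument "plan" is a list that holds one entry, the list of rows, each a list of 6 numbers: the shift along the tool's x, y, z scaled (see below), then the turn, a rotation vector about the tool's x, y, z scaled (see below). In form: [[[tx, ty, tz, ax, ay, az], ...]]. A call has 1 to 5 rows; each row is the pose to reach, as a shift and turn from the pose commanded when the call began, along the tool's axes at that moment; what a row does not reach only later rows make up. The controller multiplies each number of a shift by 0.2 m and each number of a turn by pi/2 rad. A row lasts 1/8 s, in which the tool goes at most 62.5 mm and 10.7 degrees, less where a joint would pass 70% of its speed; a pose out of reach is approached as far as the arm can. A call with a number of a shift or a turn outside -1 to 1 is refused whole. A call with a gripper value outside its range is refused whole. "claw" is the opening, from 0 (shut) to 1 (fully open), set as the call begins (left out, the last holds). The fingers move at their own pace and stop on an object; "squeeze" is the grip in N (left out, the last holds). Time passes only in rows, so rows that repeat a pose let the fingers close. It gives the time, the measured TCP pose, the force and the opening at its end, in the units of the state.
- r.get_state(): the state, without advancing time (a new reading comes with each control period).
- camera(name): name is "scene" or "top" or "wrist"; returns the picture (400x640x3 uint8, red, green, blue); there is no depth.
- get_calibration(name): a dict with "fov_y" (degrees; the focal length in pixels is half the picture's height over the tangent of half this angle, whatever the lens; pixels are square), "cx", "cy" (the principal point, pixels), "k1" (the pictures are not rectified: a ray, as slopes to the right and down, at radius r is drawn at 1 + k1 r^2 times it, then the intrinsics apply), "eye" and "orientation" of the camera in the world; the wrist camera has in their place "hand_eye" (4x4, takes a point from camera to tool coordinates, whose origin is the TCP and whose axes are the tool frame's). Camera axes: x right, y down, z forward; pixel columns grow to the right and rows downward; lengths in mm; the calibration is good to about 2 mm. A picture is of the moment at which its call begins: read the wrist's pose just before it. get_calibration takes no time and is no camera call.
- order.finish_job(): hands the job in, once; it reports no verdict.
Trained networks look in the newest picture that a camera, given by its name, has taken for a name from the list of things; names that differ only in an ending like _2 or _b are one class to them, and where a whole thing is asked for, a point or a joint stands for the part that bears it (a point fixed in the world has none). Each returns a list of dicts, best first, with "conf" (0 to 1); they miss things now and then, are a little off and sometimes report something else, mostly with a low value. They report only what shows in the picture. A call takes as long as a camera call. They do not tell look-alikes from the thing itself.
- look_for(name, camera): "box" ([left, top, right, bottom] in pixels, round what is visible of it).
The state is a dict: "time_s": time; "qpos": joint angles; "joint_vel": joint speeds; "tau": joint torques, N m; "eef_pos": TCP position; "orientation": TCP orientation; "force": force on the tool from outside, world axes, zero at the start; "moment": the same for the moment, N m; "grip_width": finger opening in mm.
Only numpy, scipy, OpenCV 4.12 (cv2) and the standard library are available. Lean on these libraries where they do the work, as an engineer would, in place of code of your own. Each camera call takes 0.05 s, during which the arm holds its last target. There are 200 camera calls.

## Working session

There is one attempt and no reset: what is moved stays moved. The work goes in short steps, Python scripts to look and compute and a tool call to move; the robot and the scene stay as the last step left them, time stands still between calls to the robot, and variables do not carry over. Pictures are saved under pics/ and viewed, about 8 in all and at most 12, crops included, and the job is handed in when it is done.

Besides the shell and the picture viewer there is one more tool, called after "Emit:" as a command line: name --argument value ..., lists and objects as JSON in quotes. step_arm: Moves the arm, as the interface text tells. Shifts and turns lie within -1 to 1; 1 stands for 0.2 m of shift or pi/2 rad of turn. Its arguments: {"type":"object","properties":{"plan":{"type":"array","items":{"type":"array","items":{"type":"array","items":{"type":"number","minimum":-1,"maximum":1}}}},"claw":{"type":"number"},"squeeze":{"type":"number"}},"required":["plan"]}

```bash
mkdir -p pics
cat > h.py <<'E'
import numpy as np, cv2
from scipy.spatial.transform import Rotation as R
from cell import r, camera, get_calibration, order, look_for
def shot(n,f):
    s=r.get_state(); im=camera(n); cv2.imwrite(f'pics/{f}.png',im[...,::-1]); return s,im
def cam(n,s=None):
    c=get_calibration(n); f=200/np.tan(np.radians(c['fov_y'])/2)
    if 'hand_eye' in c:
        H=np.array(c['hand_eye']); Rt=R.from_rotvec(s['orientation']).as_matrix()
        Rc=Rt@H[:3,:3]; e=Rt@H[:3,3]+np.array(s['eef_pos'])
    else:
        e=np.array(c['eye']); o=np.array(c['orientation']); Rc=o if o.shape==(3,3) else R.from_rotvec(o).as_matrix()
    return f,c['cx'],c['cy'],c['k1'],Rc,e
def ray(n,u,v,s=None):
    f,cx,cy,k,Rc,e=cam(n,s); d=np.array([(u-cx)/f,(v-cy)/f]); p=d.copy()
    for _ in range(20): p=d/(1+k*(p@p))
    w=Rc@np.r_[p,1]; return e,w/np.linalg.norm(w)
def atz(n,u,v,z,s=None):
    e,d=ray(n,u,v,s); return e+d*(z-e[2])/d[2]
def proj(n,P,s=None):
    f,cx,cy,k,Rc,e=cam(n,s); q=Rc.T@(np.array(P)-e); p=q[:2]/q[2]; p=p*(1+k*(p@p)); return p*f+[cx,cy]
def tri(rays):
    A=sum(np.eye(3)-np.outer(d,d) for e,d in rays); b=sum((np.eye(3)-np.outer(d,d))@e for e,d in rays); return np.linalg.solve(A,b)
E
python3 - <<'E'
from h import *
np.set_printoptions(precision=1,suppress=True)
s=r.get_state();print(s)
ims=[]
for n in['scene','top']:
    s,im=shot(n,n+'0');ims.append(im)
    print(n,get_calibration(n))
    for o in['rack','cup_mid','tray','spare_mid','crystal','egg','stone1_mid']:
        print(o,[(np.round(d['box']).tolist(),round(d['conf'],2)) for d in look_for(o,n)][:7])
cv2.imwrite('pics/both.png',cv2.resize(np.vstack(ims),(480,600))[...,::-1])
E
```

```text
{'time_s': 0.0, 'qpos': array([-1.1,  0.4,  1.7, -0. ,  1. , -0. ]), 'joint_vel': array([-0., -0.,  0., -0., -0., -0.]), 'tau': array([  0. , -76.4, -43.4,   0.1,   0. ,  -0. ]), 'eef_pos': array([ 307.3, -628.5,  213.3]), 'orientation': array([-2.7,  1.7,  0. ]), 'force': array([-0.3, -0.1, -1. ]), 'moment': array([0.1, 0. , 0. ]), 'grip_width': 91.20652154159862}
scene {'fov_y': 56.015991849855716, 'cx': 322.3224552109513, 'cy': 201.9143676357656, 'k1': 0.028722924966151434, 'eye': array([1054.4,  114.3,  806.4]), 'orientation': array([-1.5, -2.2,  0.7])}
rack [([214.0, 161.0, 309.0, 221.0], 0.9)]
cup_mid [([156.0, 128.0, 199.0, 182.0], 0.93), ([237.0, 94.0, 272.0, 148.0], 0.65), ([224.0, 146.0, 252.0, 179.0], 0.61)]
tray [([372.0, 174.0, 451.0, 256.0], 0.85), ([222.0, 148.0, 250.0, 179.0], 0.4)]
spare_mid [([262.0, 170.0, 290.0, 204.0], 0.82)]
crystal [([238.0, 266.0, 257.0, 286.0], 0.87)]
egg [([391.0, 318.0, 419.0, 348.0], 0.63)]
stone1_mid []
top {'fov_y': 42.772459206890716, 'cx': 316.9397688274524, 'cy': 192.44272229133514, 'k1': 0.037546839533284554, 'eye': array([ 370.5,  -89. , 1146.6]), 'orientation': array([-2.1,  2.1, -0.2])}
rack [([332.0, 172.0, 449.0, 245.0], 0.85)]
cup_mid [([411.0, 259.0, 461.0, 307.0], 0.95), ([404.0, 198.0, 442.0, 227.0], 0.92), ([468.0, 173.0, 522.0, 218.0], 0.69)]
tray [([162.0, 177.0, 255.0, 272.0], 0.82), ([333.0, 176.0, 447.0, 245.0], 0.5)]
spare_mid [([348.0, 174.0, 377.0, 211.0], 0.96)]
crystal [([342.0, 93.0, 364.0, 114.0], 0.65)]
egg [([178.0, 91.0, 206.0, 120.0], 0.84)]
stone1_mid []
```

View pics/scene0.png

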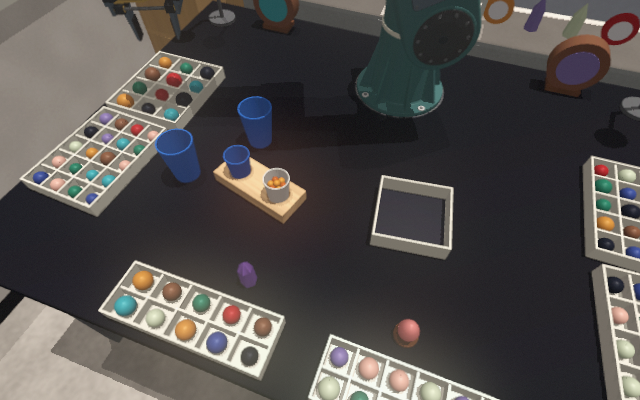

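View pics/top0.png

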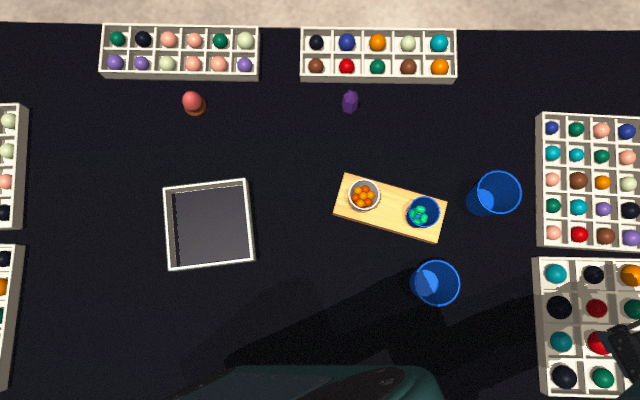

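The blue candidates in the top view are (424,212), a small cup in the holder with green stones, and (437,283) and (498,192), both larger, empty and standing on the table. The small one in the holder fits the description. I'll measure it and crop to confirm.

Run:
```python
from h import *
np.set_printoptions(precision=3,suppress=True)
s=r.get_state();print(s['qpos'],R.from_rotvec(s['orientation']).as_matrix())
t=cv2.imread('pics/top0.png');sc=cv2.imread('pics/scene0.png')
np.set_printoptions(precision=1,suppress=True)
# rim ellipse centres at z=95: centre of box edges approximations via projecting model
def rimfit(boxes,z0):
    from scipy.optimize import least_squares
    a=np.linspace(0,2*np.pi,60)
    def boxof(n,p):
        pts=[]
        x,y,H,rb,rt=p
        for zz,rr in((z0,rb),(z0+H,rt)):
            pts+=[proj(n,[x+rr*np.cos(q),y+rr*np.sin(q),zz]) for q in a]
        pts=np.array(pts);return np.r_[pts.min(0),pts.max(0)]
    return boxof
f=rimfit(None,0)
from scipy.optimize import least_squares
for nm,bt,bs in(('tallA',[411,259,461,307],[237,94,272,148]),('tallB',[468,173,522,218],[156,128,199,182])):
    x0=np.r_[atz('top',(bt[0]+bt[2])/2,(bt[1]+bt[3])/2,100)[:2],130,35,48]
    q=least_squares(lambda p:np.r_[f('top',p)-bt,f('scene',p)-bs],x0);print(nm,q.x,q.cost)
def mask(im,kind):
    h=cv2.cvtColor(im,cv2.COLOR_BGR2HSV)
for nm,bt,bs in(('cup',[404,198,442,227],[224,146,252,179]),('spare',[348,174,377,211],[262,170,290,204])):
    print(nm,'top z95',atz('top',(bt[0]+bt[2])/2,(bt[1]+bt[3])/2,90))
print('tray corners z50',[atz('top',u,v,50)[:2] for u,v in((164,187),(245,179),(254,260),(168,269))])
print('rack corners z35',[atz('top',u,v,35)[:2] for u,v in((345,173),(446,200),(437,242),(333,213))])
print('crystal',atz('top',350,103,45),'egg',atz('top',193,105,30))
a=cv2.resize(t[150:320,310:540],None,fx=2.6,fy=2.6,interpolation=cv2.INTER_CUBIC)
b=cv2.resize(sc[80:230,140:320],None,fx=1.6,fy=1.6)
cv2.imwrite('pics/crop.png',a);
```

```text
[-1.149  0.379  1.734  0.     1.029 -0.033] [[ 0.439 -0.898 -0.   ]
 [-0.898 -0.439  0.   ]
 [-0.    -0.    -1.   ]]Traceback (most recent call last):
  File "<stdin>", line 21, in <module>
    return func(*args, **kwargs)
    result = trf(vector_fun.fun, vector_fun.jac, x0, f0, J0, lb, ub, ftol, xtol,
                 gtol, max_nfev, x_scale, loss_function, tr_solver,
                 tr_options.copy(), verbose, callback=callback_wrapped)
    return trf_no_bounds(
        fun, jac, x0, f0, J0, ftol, xtol, gtol, max_nfev, x_scale,
        loss_function, tr_solver, tr_options, verbose, callback=callback)
    f_new = fun(x_new)
    self._update_fun()
    ~~~~~~~~~~~~~~~~^^
    self.f = self.fun_wrapped(xp_copy(self.x))
             ~~~~~~~~~~~~~~~~^^^^^^^^^^^^^^^^^
    return np.atleast_1d(self.fun(x))
                         ~~~~~~~~^^^
    return self.f(x, *self.args, **self.kwargs)
           ~~~~~~^^^^^^^^^^^^^^^^^^^^^^^^^^^^^^
  File "<stdin>", line 21, in <lambda>
  File "<stdin>", line 14, in boxof
  File "h.py", line 21, in proj
    f,cx,cy,k,Rc,e=cam(n,s); q=Rc.T@(np.array(P)-e); p=q[:2]/q[2]; p=p*(1+k*(p@p)); return p*f+[cx,cy]
                   ~~~^^^^^
  File "h.py", line 7, in cam
    c=get_calibration(n); f=200/np.tan(np.radians(c['fov_y'])/2)
ValueError: time passes only in moves, steps and waits
```

```bash
sed -i "s/c=get_calibration(n); f=/c=CAL(n); f=/; 3a import functools\nCAL=functools.lru_cache(None)(get_calibration)" h.py
python3 - <<'E'
from h import *
np.set_printoptions(precision=1,suppress=True)
from scipy.optimize import least_squares
t=cv2.imread('pics/top0.png');sc=cv2.imread('pics/scene0.png')
a=np.linspace(0,2*np.pi,40)
def boxof(n,p,zs):
    x,y=p[:2]; pts=np.array([proj(n,[x+rr*np.cos(q),y+rr*np.sin(q),zz]) for zz,rr in zs for q in a]);return np.r_[pts.min(0),pts.max(0)]
for nm,bt,bs in(('tallA',[411,259,461,307],[237,94,272,148]),('tallB',[468,173,522,218],[156,128,199,182])):
    x0=np.r_[atz('top',(bt[0]+bt[2])/2,(bt[1]+bt[3])/2,100)[:2],130,35,48]
    g=lambda n,p:boxof(n,p,((0,p[3]),(p[2],p[4])))
    q=least_squares(lambda p:np.r_[g('top',p)-bt,g('scene',p)-bs],x0);print(nm,q.x,q.cost)
for nm,bt,bs in(('cup',[404,198,442,227],[224,146,252,179]),('spare',[348,174,377,211],[262,170,290,204])):
    x0=np.r_[atz('top',(bt[0]+bt[2])/2,(bt[1]+bt[3])/2,90)[:2],95]
    g=lambda n,p:boxof(n,p,((35,27),(p[2],33)))
    q=least_squares(lambda p:np.r_[g('top',p)-bt,g('scene',p)-bs],x0);print(nm,q.x,q.fun)
print('tray corners z50',[atz('top',u,v,50)[:2] for u,v in((164,187),(245,179),(254,260),(168,269))])
print('rack corners z35',[atz('top',u,v,35)[:2] for u,v in((345,173),(446,200),(437,242),(333,213))])
print('crystal',atz('top',350,103,45),'egg',atz('top',193,105,30))
cv2.imwrite('pics/crop.png',cv2.resize(t[150:320,310:540],None,fx=2.6,fy=2.6,interpolation=cv2.INTER_CUBIC))
E
```

```text
tallA [ 378.9 -323.2  128.5   28.3   46.5] 1.3374244620451132
tallB [ 560.2 -460.1  123.1   34.1   40.2] 2.0287485132249565
cup [ 523.7 -307.    90.5] [ 1.2 -1.5 -3.4  0.9 -0.7 -0.7 -1.5 -2.1]
spare [ 564.8 -180.    94.1] [-1.9  2.   0.6 -2.7 -0.3 -0.7 -0.8 -0.9]
tray corners z50 [array([575.9, 247.6]), array([596.5,  72.3]), array([420.8,  45.9]), array([399.5, 226.8])]
rack corners z35 [array([ 616.8, -147.6]), array([ 559.3, -370. ]), array([ 466.6, -347.8]), array([ 526.5, -121.8])]
crystal [ 776.6 -157.3   45. ] egg [771.3 200.6  30. ]
```

View pics/crop.png

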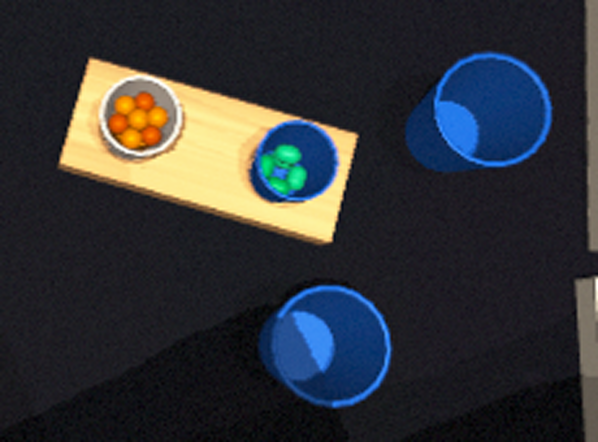

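The crop confirms it: the small cup, with its rim at about (423,211) and green stones inside, stands in the holder's right well, and the two larger blue cups are empty. I'll make a first move up and towards it, which also lets me identify the arm's geometry.

```bash
cat >> h.py <<'E'
def zx(z,x):
    z=np.array(z,float)/np.linalg.norm(z); x=np.array(x,float); x-=z*(x@z); x/=np.linalg.norm(x); return np.column_stack([x,np.cross(z,x),z])
def go(pos,Rt=None):
    s=r.get_state(); R0=R.from_rotvec(s['orientation']).as_matrix(); Rt=R0 if Rt is None else Rt
    t=R0.T@(np.array(pos)-s['eef_pos'])/200; a=R.from_matrix(R0.T@Rt).as_rotvec()/(np.pi/2)
    print('t',s['time_s'],'row',np.round(np.r_[t,a],3).tolist())
def log():
    s=r.get_state(); open('log.txt','a').write(repr([list(map(float,s[k])) for k in('qpos','eef_pos','orientation')])+'\n'); return s
E
python3 - <<'E'
from h import *
s=log()
R0=R.from_rotvec(s['orientation']).as_matrix()
z=np.array([.25,-.433,-.866]); a=np.cross([0,0,-1],z); a*=np.arcsin(np.linalg.norm(a))/np.linalg.norm(a)
go([400,-450,300],R.from_rotvec(a).as_matrix()@R0)
E
```

```text
t 0.8 row [-0.6, -0.808, -0.43, 0.023, 0.333, -0.0]
```

Emit:
step_arm --plan '[[[-0.3,-0.4,-0.3,0.01,0.15,0],[-0.6,-0.8,-0.43,0.02,0.33,0],[-0.6,-0.8,-0.43,0.02,0.33,0],[-0.6,-0.8,-0.43,0.02,0.33,0]]]' --claw 1

```text
time_s: 1.3
eef_pos: [398.4, -447.4, 300.1]
orientation: [2.393, -1.491, 0.661]
force: [-0.2, -0.9, 0.7]
grip_width: 91.0
```

```bash
python3 -c "
from h import *
np.set_printoptions(precision=3,suppress=True)
s=log();print(s['time_s'],s['qpos'],s['joint_vel'],s['eef_pos'])
q=s['qpos'];E=R.from_euler
for s4 in(1,-1):
  print(s4,(E('z',q[0])*E('y',q[1]+q[2])*E('z',s4*q[3])*E('y',q[4])*E('z',q[5]+np.pi)).as_matrix())
print(R.from_rotvec(s['orientation']).as_matrix())
go([420,-400,230])
"
```

```text
1.3 [-0.833 -0.066  2.153 -0.208  0.553  0.43 ] [ 0.429 -0.213  0.001 -0.326  0.309  0.629] [ 398.404 -447.354  300.111]
1 [[ 0.375 -0.894  0.246]
 [-0.783 -0.448 -0.433]
 [ 0.497 -0.031 -0.867]]
-1 [[ 0.081 -0.91   0.407]
 [-0.934 -0.212 -0.287]
 [ 0.347 -0.357 -0.867]]
[[ 0.375 -0.894  0.246]
 [-0.783 -0.448 -0.433]
 [ 0.497 -0.031 -0.867]]
t 1.3 row [-0.319, -0.192, 0.228, 0.0, 0.0, 0.0]
```

Emit:
step_arm --plan '[[[-0.3,-0.2,0.1,0.1,-0.15,0],[-0.3,-0.2,0.1,0.1,-0.15,0]]]'

```text
time_s: 1.55
eef_pos: [417.2, -391.9, 252.9]
orientation: [-2.657, 1.572, -0.52]
force: [-0.1, -0.2, 0.0]
grip_width: 91.0
```

```bash
python3 -c "from h import *;log()"
```

Emit:
step_arm --plan '[[[-0.2,-0.2,-0.3,-0.1,0.15,0.1],[-0.2,-0.2,-0.3,-0.1,0.15,0.1]]]'

```text
time_s: 1.8
eef_pos: [415.3, -343.9, 293.4]
orientation: [2.409, -1.666, 0.593]
force: [-0.6, 0.2, -0.2]
grip_width: 91.0
```

```bash
cat > ik.py <<'E'
from h import *
import ast
from scipy.optimize import least_squares
L=[ast.literal_eval(l) for l in open('log.txt')]
Ez=lambda k,a:R.from_euler(k,a).as_matrix()
def fk(q,P):
    a1,d1,l2,a3,l4,lt=P
    A=Ez('z',q[0]);B=A@Ez('y',q[1]);C=A@Ez('y',q[1]+q[2]);W=C@Ez('z',q[3])@Ez('y',q[4])@Ez('z',q[5]+np.pi)
    el=A@[a1,0,d1]+B@[0,0,l2]; w=el+C@[a3,0,l4]; return w+W[:,2]*lt,W,w,el
P=least_squares(lambda P:np.concatenate([fk(q,P)[0]-e for q,e,o in L]),[0,300,500,0,500,300]).x
lo=np.array([-2.77,-.74,0,-1.06,.31,-3.08])+.05;hi=np.array([2.77,2.19,2.66,4.2,2.87,3.08])-.05
def ik(pos,Rt,n=12,seed=None,rng=np.random.default_rng(0)):
    best=None
    for i in range(n):
        q0=seed if (seed is not None and i==0) else rng.uniform(lo,hi)
        f=lambda q:(lambda o:np.r_[(o[0]-pos)/100,(o[1]-Rt).ravel()])(fk(q,P))
        s=least_squares(f,np.clip(q0,lo+.001,hi-.001),bounds=(lo,hi))
        if s.cost<1e-5:
            if seed is None: return s.x
            if best is None or abs(s.x-seed).max()<abs(best-seed).max(): best=s.x
    return best
E
python3 - <<'E'
from h import *
log()
from ik import *
np.set_printoptions(precision=2,suppress=True)
print(P,[np.round(fk(q,P)[0]-e,1) for q,e,o in L])
q=r.get_state()['qpos']
zg=np.array([np.cos(np.pi/3)*.5,-np.cos(np.pi/3)*.866,-.866])
for sx in(1,-1):
    Rg=zx(zg,[.866*sx,.5*sx,0]); pg=np.array([525,-308.5,72])+19*zg
    qg=ik(pg,Rg,20,q); print('GRASP',sx,qg, ik(pg+[0,0,120],Rg,20,q))
    c=Rg.T@[0,0,1]  # cup axis in tool
    # final: tool azimuth psi, elevation e, cup axis tip
    for psi in range(-120,181,30):
        for e in(-10,10,25):
            f=np.array([np.cos(np.radians(e))*np.cos(np.radians(psi)),np.cos(np.radians(e))*np.sin(np.radians(psi)),np.sin(np.radians(e))])
            h=np.cross(f,[0,0,1])
            for sg in(1,-1):
                Rf=zx(f,h*sg)
                if (Rf@c)[2]>-.3: continue
                m=np.array([498,148,190.])+19*f
                qf=ik(m,Rf,10)
                if qf is not None: print(sx,psi,e,'tip',np.degrees(np.arccos((Rf@c)[2])).round(),qf,'wrist',fk(qf,P)[2].round())
E
```

```text
[-28.94 325.59 517.51  30.77 646.87 228.17] [array([-20.8, -10.5,   4.1]), array([-16.6,  -9.8,  -2.5]), array([-20.6, -18.7,  -1.8]), array([ -9.5, -15.9,   0.2])]
GRASP 1 None [-0.43  0.18  2.13 -0.68  0.48 -0.4 ]
1 -120 -10 tip 110.0 [ 0.5   0.65  1.78 -0.6   2.   -1.95] wrist [601. 326. 226.]
1 -120 10 tip 130.0 [ 0.5   0.77  1.75 -0.73  2.25 -1.97] wrist [601. 326. 154.]
1 -120 25 tip 145.0 [ 0.48  0.84  1.75 -0.84  2.44 -2.01] wrist [593. 312. 102.]
1 -90 -10 tip 110.0 [ 0.62  0.56  1.93 -0.96  1.77 -2.09] wrist [498. 354. 226.]
1 0 -10 tip 110.0 [ 0.47  0.23  2.49  3.69  1.03 -1.79] wrist [292. 148. 226.]
1 0 10 tip 130.0 [ 0.47  0.46  2.44  3.6   1.53 -1.68] wrist [292. 148. 154.]
1 0 25 tip 145.0 [ 0.45  0.62  2.36  3.56  1.87 -1.64] wrist [308. 148. 102.]
1 30 -10 tip 110.0 [ 0.14  0.23  2.5   2.69  1.01 -1.39] wrist [320.  45. 226.]
1 30 10 tip 130.0 [ 0.14  0.46  2.44  2.76  1.52 -1.48] wrist [320.  45. 154.]
1 30 25 tip 145.0 [ 0.16  0.62  2.37  2.8   1.87 -1.52] wrist [334.  53. 102.]
1 60 -10 tip 110.0 [-0.08  0.32  2.36  1.9   1.22 -1.12] wrist [395. -30. 226.]
1 60 1
[... 2414 characters left out ...]
02.]
-1 120 -10 tip 110.0 [-0.05  0.55  1.95  1.    1.75  2.1 ] wrist [601. -30. 226.]
-1 120 10 tip 130.0 [-0.05  0.69  1.92  1.15  2.01  2.06] wrist [601. -30. 154.]
-1 120 25 tip 145.0 [-0.03  0.78  1.91  1.27  2.2   2.06] wrist [593. -16. 102.]
-1 150 -10 tip 110.0 [0.07 0.65 1.79 0.64 1.98 1.97] wrist [676.  45. 226.]
-1 150 10 tip 130.0 [0.07 0.76 1.76 0.77 2.23 1.99] wrist [676.  45. 154.]
-1 150 25 tip 145.0 [0.08 0.84 1.76 0.89 2.42 2.03] wrist [662.  53. 102.]
-1 180 -10 tip 110.0 [0.21 0.7  1.7  0.24 2.12 1.74] wrist [704. 148. 226.]
-1 180 10 tip 130.0 [0.21 0.81 1.67 0.3  2.39 1.76] wrist [704. 148. 154.]
-1 180 25 tip 145.0 [0.21 0.88 1.67 0.36 2.58 1.79] wrist [688. 148. 102.]
```

```bash
sed -i "s/a1,d1,l2,a3,l4,lt=P/a1,d1,l2,a3,l4,lt,b=P/; s/A@\[a1,0,d1\]/A@[a1,b,d1]/; s/\[0,300,500,0,500,300\]/[0,300,500,0,500,300,20]/" ik.py
python3 - <<'E'
from ik import *
np.set_printoptions(precision=2,suppress=True)
print(P,[np.round(fk(q,P)[0]-e,1) for q,e,o in L])
q=r.get_state()['qpos'];print(q)
D=np.radians
for yaw in(150,165,180):
  for p in(25,35):
    zg=np.array([np.cos(D(p))*np.cos(D(yaw)),np.cos(D(p))*np.sin(D(yaw)),-np.sin(D(p))])
    for sx in(1,-1):
        Rg=zx(zg,sx*np.cross(zg,[0,0,1])); pg=np.array([525,-308.5,72])+19*zg
        qh=ik(pg-130*zg+[0,0,40],Rg,15,q)
        if qh is None: print(yaw,p,sx,'none');continue
        qg=ik(pg,Rg,1,qh); print('G',yaw,p,sx,qh,qg, fk(qg,P)[2:] if qg is not None else '')
        if qg is None: continue
        c=Rg.T@[0,0,1]
        for psi in(150,180,-165):
            e=-10;f=np.array([np.cos(D(e))*np.cos(D(psi)),np.cos(D(e))*np.sin(D(psi)),np.sin(D(e))])
            for h in(1,-1):
                Rf=zx(f,h*np.cross(f,[0,0,1]))
                if (Rf@c)[2]>0: continue
                qf=ik(np.array([498,148,190])+19*f,Rf,5,qg); print('  F',psi,np.degrees(np.arccos((Rf@c)[2])).round(),qf)
E
```

```text
[ -0.   318.1  550.8   41.4  603.9  268.76  23.3 ] [array([-0., -0., -0.]), array([-0.,  0.,  0.]), array([-0., -0.,  0.]), array([-0.,  0.,  0.])]
[-0.67 -0.14  2.21 -0.2   0.67  0.67]
G 150 25 1 [-0.55  0.99  1.13 -0.03  2.16 -1.6 ] [-0.56  0.94  1.43 -0.03  1.9  -1.6 ] (array([ 721.03, -421.68,  177.55]), array([ 390.86, -216.02,  641.34]))
  F 150 145.0 [0.   0.73 1.74 0.57 1.98 1.92]
  F 180 145.0 [0.17 0.78 1.63 0.19 2.12 1.7 ]
  F -165 145.0 [ 0.25  0.78  1.62 -0.01  2.13  1.56]
G 150 25 -1 [-0.55  0.99  1.13 -0.03  2.16  1.54] [-0.56  0.94  1.43 -0.03  1.9   1.55] (array([ 721.03, -421.68,  177.55]), array([ 390.86, -216.02,  641.34]))
  F 150 145.0 [ 0.    0.73  1.74  0.57  1.98 -1.22]
  F 180 145.0 [ 0.17  0.78  1.63  0.19  2.12 -1.44]
  F -165 145.0 [ 0.25  0.78  1.62 -0.01  2.13 -1.58]
G 150 35 1 [-0.55  0.87  1.23 -0.03  2.   -1.6 ] [-0.56  0.87  1.5  -0.03  1.74 -1.6 ] (array([ 702.18, -410.8 ,  215.26]), array([ 368.2 , -202.34,  675.05]))
  F 150 135.0 [0.   0.73 1.74 0.57 1.98 1.92]
  F 180 135.0 [0.17 0.78 1.63 0.19 2.12 1.7 ]
  F -165 135.0 [ 0.25  0.78  1.62 -0.01
[... 2123 characters left out ...]
 1.63  0.19  2.12 -1.44]
  F -165 145.0 [ 0.25  0.78  1.62 -0.01  2.13 -1.58]
G 180 35 1 [-0.38  0.83  1.32 -0.33  1.91 -1.91] [-0.43  0.84  1.55 -0.35  1.66 -1.86] (array([ 729.59, -308.5 ,  215.26]), array([ 382.9 , -149.73,  685.37]))
  F 150 135.0 [0.   0.73 1.74 0.57 1.98 1.92]
  F 180 135.0 [0.17 0.78 1.63 0.19 2.12 1.7 ]
  F -165 135.0 [ 0.25  0.78  1.62 -0.01  2.13  1.56]
G 180 35 -1 [-0.38  0.83  1.32 -0.33  1.91  1.23] [-0.43  0.84  1.55 -0.35  1.66  1.28] (array([ 729.59, -308.5 ,  215.26]), array([ 382.9 , -149.73,  685.37]))
  F 150 135.0 [ 0.    0.73  1.74  0.57  1.98 -1.22]
  F 180 135.0 [ 0.17  0.78  1.63  0.19  2.12 -1.44]
  F -165 135.0 [ 0.25  0.78  1.62 -0.01  2.13 -1.58]
```

Run:
```python
from h import *
np.set_printoptions(precision=3,suppress=True)
print(np.array(get_calibration('wrist')['hand_eye']),get_calibration('wrist')['fov_y'])
D=np.radians;zg=np.array([-np.cos(D(30)),0,-.5]);Rg=zx(zg,-np.cross(zg,[0,0,1]))
go([621,-308.5,260],Rg)
```

```text
[[   1.      -0.001   -0.001   -0.478]
 [   0.002    0.971    0.24   -67.454]
 [   0.001   -0.24     0.971 -170.327]
 [   0.       0.       0.       1.   ]] 66.07323357174833
t 1.8 row [0.092, -0.999, 0.331, -0.761, -0.35, 0.075]
```

Emit:
step_arm --plan '[[[0.02,-0.25,0,-0.1,-0.05,0.01],[0.05,-0.5,0.1,-0.3,-0.15,0.03],[0.08,-0.8,0.2,-0.5,-0.25,0.05],[0.092,-1.0,0.33,-0.76,-0.35,0.075],[0.092,-1.0,0.33,-0.76,-0.35,0.075]]]'

```text
time_s: 2.42
eef_pos: [623.3, -306.4, 257.8]
orientation: [1.922, -1.673, -0.49]
force: [-1.3, -0.1, 0.7]
grip_width: 91.4
```

Run:
```python
from h import *
D=np.radians;zg=np.array([-np.cos(D(30)),0,-.5]);Rg=zx(zg,-np.cross(zg,[0,0,1]))
go([621,-308.5,260],Rg);print(r.get_state()['qpos'],r.get_state()['eef_pos'])
```

```text
t 2.425 row [0.009, 0.017, -0.0, -0.25, -0.111, 0.033]
[-0.35304854  0.58599271  1.44909864 -0.36438193  1.66784767  1.14973263] [ 623.32038896 -306.44853262  257.75318441]
```

Next, finish the rotation and look at the cup with the wrist camera.

Emit:
step_arm --plan '[[[0.01,0.02,0,-0.15,-0.07,0.02],[0.01,0.02,0,-0.25,-0.11,0.033],[0.01,0.02,0,-0.25,-0.11,0.033],[0.01,0.02,0,-0.25,-0.11,0.033]]]'

```text
time_s: 2.92
eef_pos: [618.2, -310.1, 260.4]
orientation: [1.586, -1.586, -0.909]
force: [0.6, -0.4, -0.5]
grip_width: 91.2
```

Run:
```python
from h import *
np.set_printoptions(precision=1,suppress=True)
D=np.radians;zg=np.array([-np.cos(D(30)),0,-.5]);Rg=zx(zg,-np.cross(zg,[0,0,1]))
s,im=shot('wrist','w1'); print(s['eef_pos'],s['qpos'])
print([(np.round(d['box']),d['conf']) for d in look_for('cup_mid','wrist')])
print([(np.round(d['box']),d['conf']) for d in look_for('rack','wrist')])
for z in(35,95): print(z,proj('wrist',[525,-308.5,z],s))
go([621,-308.5,167.5],Rg)
```

```text
[ 618.2 -310.1  260.4] [-0.4  0.8  1.3 -0.4  2.1  1.2]
[(array([286.,  28., 347., 117.]), 0.71), (array([297., 103., 361., 188.]), 0.56), (array([425.,   0., 537., 130.]), 0.56)]
[(array([127.,   0., 382.,  86.]), 0.61)]
35 [317.4  52.4]
95 [317.4  99.4]
t 3.075 row [-0.008, -0.416, 0.23, -0.005, -0.002, -0.001]
```

View pics/w1.png

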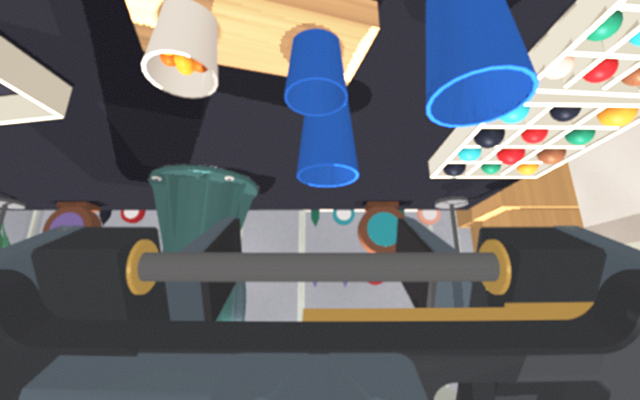

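The wrist view is inverted. It shows the small cup in the holder with its rim centre at (316,96), tall cup A behind it at (328,145), and the white cup at (180,50). I'll triangulate the rim and go in.

Run:
```python
from h import *
np.set_printoptions(precision=1,suppress=True)
s=r.get_state()
rs=[ray('top',423.5,211.5),ray('wrist',316,96.5,s)]
p=tri(rs);print(p,[np.linalg.norm(np.cross(p-e,d)) for e,d in rs],'scene pred',proj('scene',p))
D=np.radians;zg=np.array([-np.cos(D(30)),0,-.5]);Rg=zx(zg,-np.cross(zg,[0,0,1]))
g=np.array([525,-308.5,70])
go(g+19*zg-120*zg,Rg);go(g+19*zg-60*zg,Rg);go(g+19*zg,Rg)
```

```text
[ 524.6 -307.6   92.7] [np.float64(0.5106486381082339), np.float64(0.5106486381081828)] scene pred [235.9 154.4]
t 3.075 row [-0.009, -0.597, 0.385, -0.005, -0.002, -0.001]
t 3.075 row [-0.01, -0.595, 0.685, -0.005, -0.002, -0.001]
t 3.075 row [-0.011, -0.592, 0.985, -0.005, -0.002, -0.001]
```

Emit:
step_arm --plan '[[[-0.01,-0.3,0.2,0,0,0],[-0.01,-0.595,0.385,0,0,0],[-0.01,-0.595,0.385,0,0,0],[-0.01,-0.595,0.55,0,0,0],[-0.01,-0.595,0.68,0,0,0]]]'

```text
time_s: 3.7
eef_pos: [561.3, -308.7, 92.2]
orientation: [1.588, -1.589, -0.905]
force: [0.2, -0.6, -1.2]
grip_width: 91.4
```

Run:
```python
from h import *
D=np.radians;zg=np.array([-np.cos(D(30)),0,-.5]);Rg=zx(zg,-np.cross(zg,[0,0,1]))
s,im=shot('wrist','w2');cv2.imwrite('pics/w2.png',im[::-1,::-1,::-1])
g=np.array([525,-308,70]);print(s['eef_pos'],s['force'])
print(639-proj('wrist',[525,-308,93],s)[0],399-proj('wrist',[525,-308,93],s)[1])
go(g+19*zg,Rg)
```

```text
[ 561.32277696 -308.70658788   92.20963496] [ 0.21518489 -0.58380877 -1.15971481]
320.6632748491458 144.95671527952805
t 3.75 row [-0.003, -0.004, 0.292, -0.004, -0.001, -0.001]
```

View pics/w2.png

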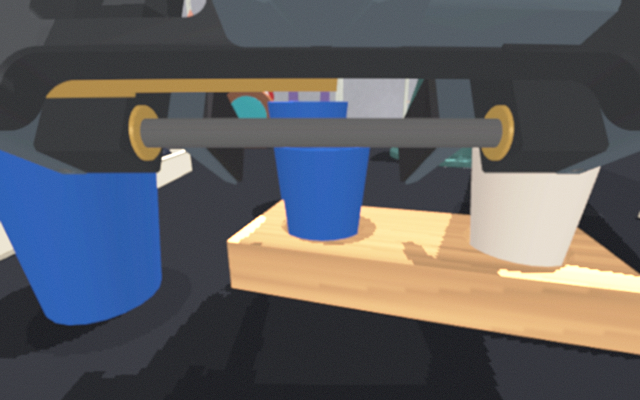

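The (flipped) close view shows the cup at (322,190), centred between the fingers, with the white cup clear on the right. I'll advance and close.

Emit:
step_arm --plan '[[[0,0,0.15,0,0,0],[0,0,0.29,0,0,0],[0,0,0.29,0,0,0]]]'

```text
time_s: 4.12
eef_pos: [510.9, -308.7, 62.6]
orientation: [1.587, -1.588, -0.907]
force: [0.9, 0.3, -0.2]
grip_width: 91.4
```

Emit:
step_arm --plan '[[[0,0,0,0,0,0],[0,0,0,0,0,0],[0,0,0,0,0,0],[0,0,0,0,0,0],[0,0,0,0,0,0]]]' --claw 0 --squeeze 25

```text
time_s: 4.75
eef_pos: [511.3, -308.4, 61.7]
orientation: [1.587, -1.587, -0.908]
force: [1.8, 1.5, 6.3]
grip_width: 63.8
```

Run:
```python
from h import *
s=r.get_state();print(s['eef_pos'],s['force'],s['grip_width'],s['qpos'])
go(s['eef_pos']+np.array([0,0,60]));go(s['eef_pos']+np.array([0,0,150]))
```

```text
[ 511.31750387 -308.43203478   61.69696634] [1.79159826 1.4784338  6.25115207] 63.81702472578586 [-0.42174452  0.88015213  1.51514361 -0.36801823  1.73463714  1.28647046]
t 4.75 row [0.001, 0.259, -0.152, 0.0, 0.0, 0.0]
t 4.75 row [0.002, 0.647, -0.379, 0.0, 0.0, 0.0]
```

Emit:
step_arm --plan '[[[0,0.06,-0.04,0,0,0],[0,0.13,-0.076,0,0,0],[0,0.2,-0.115,0,0,0],[0,0.26,-0.152,0,0,0]]]'

```text
time_s: 5.25
eef_pos: [511.1, -308.5, 122.9]
orientation: [1.587, -1.588, -0.907]
force: [-0.3, -0.7, -1.4]
grip_width: 63.6
```

Run:
```python
from h import *
s,im=shot('scene','s2');print(s['eef_pos'],s['force'],s['grip_width'])
cv2.imwrite('pics/s2.png',cv2.resize(im[60:300,130:470],None,fx=2,fy=2)[...,::-1])
go(s['eef_pos']+np.array([0,0,110]))
```

```text
[ 511.09392915 -308.45876321  122.88128253] [-0.31665548 -0.65438604 -1.37836242] 63.56161970596662
t 5.3 row [0.001, 0.469, -0.272, 0.0, 0.0, 0.0]
```

View pics/s2.png

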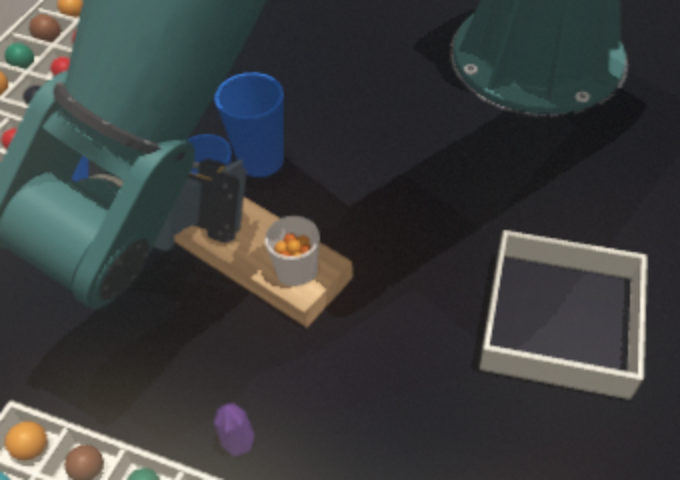

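The cup is out of the holder, with its rim at about (208,148) of the crop just behind the finger, and the white cup is undisturbed. I'll check the carry and pour poses.

```bash
cat > pour.py <<'E'
from ik import *
D=np.radians
def pose(phi,p,g,yaw=180):
    z=np.array([np.cos(D(p))*np.cos(D(yaw)),np.cos(D(p))*np.sin(D(yaw)),-np.sin(D(p))]);R0=zx(z,-np.cross(z,[0,0,1]))
    return np.array(g)+19*z, R0@Ez('z',-D(phi))
E
python3 - <<'E'
from pour import *
np.set_printoptions(precision=2,suppress=True)
q=r.get_state()['qpos']
for phi,p,g in((0,30,(527,-308,240)),(0,30,(510,-100,240)),(0,30,(475,178,240)),(0,30,(475,178,140)),(60,30,(475,178,140)),(90,30,(475,178,140)),(120,30,(475,178,140)),(150,30,(475,178,140)),(180,30,(475,178,140)),(180,5,(475,160,180))):
    t,Rt=pose(phi,p,g); q=ik(t,Rt,1,q); print(phi,p,g,q)
    if q is None: break
t,Rt=pose(0,30,(527,-308,240)); go(t,Rt)
E
```

```text
0 30 (527, -308, 240) [-0.42  0.66  1.53 -0.39  1.93  1.21]
0 30 (510, -100, 240) [-0.17  0.57  1.7  -0.15  1.91  1.43]
0 30 (475, 178, 240) [0.22 0.54 1.74 0.2  1.89 1.75]
0 30 (475, 178, 140) [0.22 0.68 1.74 0.19 1.75 1.72]
60 30 (475, 178, 140) [0.22 0.68 1.74 0.19 1.75 0.67]
90 30 (475, 178, 140) [0.22 0.68 1.74 0.19 1.75 0.15]
120 30 (475, 178, 140) [ 0.22  0.68  1.74  0.19  1.75 -0.38]
150 30 (475, 178, 140) [ 0.22  0.68  1.74  0.19  1.75 -0.9 ]
180 30 (475, 178, 140) [ 0.22  0.68  1.74  0.19  1.75 -1.42]
180 5 (475, 160, 180) [ 0.19  0.8   1.66  0.22  2.14 -1.43]
t 5.3 row [-0.002, 0.461, -0.264, -0.005, -0.002, -0.002]
```

Emit:
step_arm --plan '[[[0,0.09,-0.05,0,0,0],[0,0.2,-0.115,0,0,0],[0,0.32,-0.185,0,0,0],[0,0.42,-0.24,0,0,0],[0,0.46,-0.265,0,0,0]]]'

```text
time_s: 5.92
eef_pos: [510.5, -308.3, 229.6]
orientation: [1.588, -1.589, -0.906]
force: [-0.4, 0.8, -1.6]
grip_width: 63.8
```

Emit:
step_arm --plan '[[[-0.08,0,0,0,0,0],[-0.24,0,0,0,0,0],[-0.46,0,0,0,0,0],[-0.7,0,0,0,0,0],[-0.94,0,0,0,0,0]]]'

```text
time_s: 6.55
eef_pos: [509.1, -116.6, 226.5]
orientation: [1.586, -1.585, -0.909]
force: [0.6, -0.1, -1.0]
grip_width: 63.6
```

Emit:
step_arm --plan '[[[-0.24,0.02,0.04,0,0,0],[-0.48,0.04,0.08,0,0,0],[-0.7,0.07,0.12,0,0,0],[-0.87,0.1,0.17,0,0,0],[-0.97,0.12,0.21,0,0,0]]]'

```text
time_s: 7.18
eef_pos: [459.8, 76.4, 225.8]
orientation: [1.587, -1.584, -0.908]
force: [0.0, 0.2, -1.6]
grip_width: 63.9
```

Run:
```python
from pour import *
s=r.get_state();print(s['eef_pos'],s['force'],s['grip_width'],s['time_s'])
for z in(190,140): go(*pose(0,30,(475,178,z)))
```

```text
[459.83047501  76.36220844 225.78378166] [ 0.02230147  0.216494   -1.57718941] 63.863604667477034 7.175
t 7.175 row [-0.509, -0.192, 0.118, -0.003, -0.002, -0.0]
t 7.175 row [-0.509, -0.408, 0.244, -0.003, -0.002, -0.0]
```

Emit:
step_arm --plan '[[[-0.12,-0.05,0.03,0,0,0],[-0.28,-0.15,0.09,0,0,0],[-0.42,-0.27,0.16,0,0,0],[-0.5,-0.37,0.22,0,0,0],[-0.51,-0.41,0.245,0,0,0]]]'

```text
time_s: 7.8
eef_pos: [459.9, 176.4, 128.7]
orientation: [1.585, -1.585, -0.908]
force: [-0.3, -0.2, -0.8]
grip_width: 63.8
```

Run:
```python
from pour import *
s,im=shot('scene','s3');print(s['eef_pos'],s['force'],s['grip_width'],s['time_s'])
t=camera('top')
cv2.imwrite('pics/s3.png',np.hstack([im[120:340,250:520],t[120:340,120:390]])[...,::-1])
go(*pose(0,30,(475,178,140)))
```

```text
[459.87870392 176.40551046 128.68774689] [-0.25844871 -0.15234198 -0.75510297] 63.788504594655834 7.8
t 7.9 row [-0.012, 0.008, 0.004, -0.003, -0.001, -0.001]
```

View pics/s3.png

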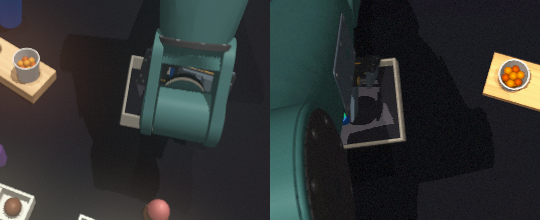

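Both views are partly covered by the arm, but the cup is low over the tray and the white cup and egg are untouched. I'll roll slowly.

Emit:
step_arm --plan '[[[0,0,0,0,0,-0.08],[0,0,0,0,0,-0.19],[0,0,0,0,0,-0.3],[0,0,0,0,0,-0.41],[0,0,0,0,0,-0.5]]]'

```text
time_s: 8.52
eef_pos: [461.1, 175.1, 131.3]
orientation: [2.256, -0.929, -1.291]
force: [0.1, -0.5, -0.8]
grip_width: 63.9
```

Emit:
step_arm --plan '[[[0,0,0,0,0,-0.08],[0,0,0,0,0,-0.16],[0,0,0,0,0,-0.24],[0,0,0,0,0,-0.32],[0,0,0,0,0,-0.4]]]'

```text
time_s: 9.15
eef_pos: [461.1, 175.0, 131.4]
orientation: [2.653, -0.205, -1.519]
force: [0.1, -0.4, -1.8]
grip_width: 63.8
```

Emit:
step_arm --plan '[[[0,0,0,0,0,-0.08],[0,0,0,0,0,-0.16],[0,0,0,0,0,-0.24],[0,0,0,0,0,-0.32],[0,0,0,0,0,-0.4]]]'

```text
time_s: 9.78
eef_pos: [461.1, 175.1, 131.3]
orientation: [-2.47, -0.597, 1.415]
force: [-0.2, -0.9, -2.0]
grip_width: 63.8
```

Emit:
step_arm --plan '[[[0,0,0,0,0,-0.08],[0,0,0,0,0,-0.16],[0,0,0,0,0,-0.24],[0,0,0,0,0,-0.32],[0,0,0,0,0,-0.4]]]'

```text
time_s: 10.4
eef_pos: [461.1, 175.1, 131.4]
orientation: [-2.003, -1.231, 1.147]
force: [-0.1, 0.2, -1.0]
grip_width: 63.5
```

Emit:
step_arm --plan '[[[0,0,0,0,0,-0.1],[0,0,0,0,0,-0.2],[0,0,0,0,0,-0.3],[0,0,0,0,0,-0.3],[0,0,0,0,0,-0.3]]]'

```text
time_s: 11.02
eef_pos: [460.8, 175.4, 130.9]
orientation: [-1.593, -1.586, 0.914]
force: [-0.0, -0.0, -0.9]
grip_width: 63.5
```

Run:
```python
from pour import *
s=r.get_state();print(s['eef_pos'],s['force'],s['grip_width'],s['time_s'])
for a in(((180,30,(475,160,190))),(180,5,(475,160,190))): go(*pose(*a))
```

```text
[460.8430041  175.35745102 130.91454612] [-0.01289643 -0.02365731 -0.91297418] 63.52127835406936 11.025
t 11.025 row [-0.078, -0.219, -0.115, 0.004, 0.001, -0.003]
t 11.025 row [-0.078, -0.259, -0.125, 0.282, 0.0, -0.003]
```

Emit:
step_arm --plan '[[[-0.02,-0.06,-0.03,0.07,0,0],[-0.04,-0.13,-0.06,0.14,0,0],[-0.06,-0.2,-0.1,0.21,0,0],[-0.078,-0.26,-0.125,0.28,0,0],[-0.078,-0.26,-0.125,0.28,0,0]]]'

```text
time_s: 11.65
eef_pos: [455.7, 159.9, 187.4]
orientation: [-1.278, -1.273, 1.169]
force: [-0.5, -0.2, -1.5]
grip_width: 64.4
```

Run:
```python
from pour import *
s=r.get_state();print(s['eef_pos'],s['force'],s['grip_width'],s['time_s'],s['qpos'])
c=camera('scene');t=camera('top')
f=lambda i,b:cv2.resize(i[b[0]:b[1],b[2]:b[3]],(400,400))
cv2.imwrite('pics/s4.png',np.hstack([f(c,(130,290,330,490)),f(t,(150,300,140,290))])[...,::-1])
print([(np.round(d['box']),d['conf']) for d in look_for('stone1_mid','top')],[(np.round(d['box']),d['conf']) for d in look_for('stone1_mid','scene')])
```

```text
[455.74066756 159.90223229 187.4046777 ] [-0.46103876 -0.19803443 -1.52724021] 64.37187893469762 11.65 [ 0.18630401  0.79005525  1.66801845  0.22181828  2.15201977 -1.42636821]
[] []
```

View pics/s4.png

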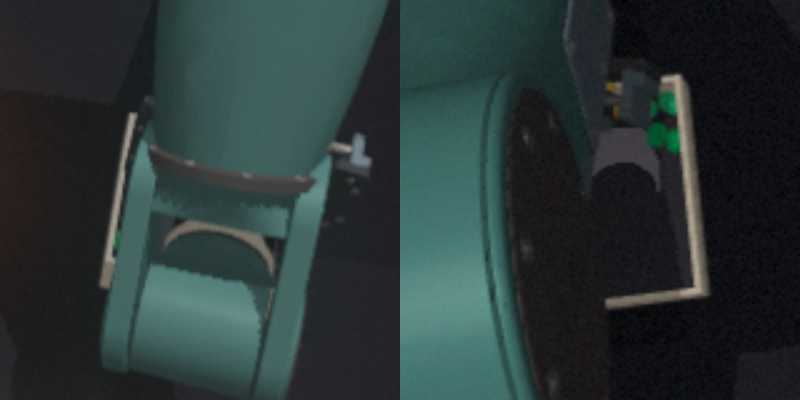

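The top view shows four green stones inside the tray's far right corner, at (655–670,100–140) of the crop, with the rest of the tray hidden by the arm. I'll swing the wrist to the left and raise it, with the cup still over the tray, to see everything.

Run:
```python
from pour import *
np.set_printoptions(precision=2,suppress=True)
q=r.get_state()['qpos']
for yaw in(200,220,235,245):
    t,Rt=pose(180,5,(470,175,270),yaw); q=ik(t,Rt,1,q);print(yaw,q)
    if q is None: break
    print(fk(q,P)[2]); go(t,Rt)
```

```text
200 [ 0.32  0.68  1.66 -0.03  2.28 -1.6 ]
[703.81 260.1  291.77]
t 11.85 row [0.04, -0.401, -0.018, 0.003, -0.221, -0.022]
220 [ 0.44  0.67  1.68 -0.33  2.24 -1.8 ]
[660.6  334.93 291.77]
t 11.85 row [0.012, -0.4, -0.035, 0.003, -0.442, -0.041]
235 [ 0.52  0.65  1.73 -0.54  2.17 -1.93]
[612.71 378.81 291.77]
t 11.85 row [-0.005, -0.398, -0.053, 0.002, -0.608, -0.056]
245 [ 0.58  0.63  1.77 -0.66  2.1  -2.  ]
[575.15 400.5  291.77]
t 11.85 row [-0.013, -0.397, -0.067, 0.002, -0.719, -0.066]
```

Emit:
step_arm --plan '[[[0.02,-0.13,0,0,-0.06,-0.01],[0.03,-0.26,-0.01,0,-0.15,-0.02],[0.03,-0.36,-0.02,0,-0.25,-0.03],[0.02,-0.4,-0.03,0,-0.35,-0.04],[0.01,-0.4,-0.035,0,-0.44,-0.04]]]'

```text
time_s: 12.48
eef_pos: [456.1, 162.8, 269.3]
orientation: [-0.836, -1.793, 1.637]
force: [0.9, -0.5, -0.9]
grip_width: 63.5
```

Emit:
step_arm --plan '[[[0,0,0,0,-0.1,0],[0,0,0,0,-0.2,0],[0,0,0,0,-0.28,0],[0,0,0,0,-0.28,0],[0,0,0,0,-0.28,0]]]'

```text
time_s: 13.1
eef_pos: [455.8, 162.4, 268.6]
orientation: [-0.503, -2.071, 1.927]
force: [-0.1, -0.0, -0.4]
grip_width: 63.8
```

Run:
```python
from pour import *
s=r.get_state();print(s['eef_pos'],s['force'],s['grip_width'],s['time_s'],s['qpos'])
c=camera('scene');t=camera('top')
f=lambda i,b:cv2.resize(i[b[0]:b[1],b[2]:b[3]],(400,400))
cv2.imwrite('pics/s5.png',np.hstack([f(c,(110,270,320,480)),f(t,(150,300,140,290))])[...,::-1])
go(*pose(180,5,(470,175,270),245))
```

```text
[455.82838786 162.3895751  268.56470202] [-0.10971822 -0.00234209 -0.38018107] 63.79351862441465 13.1 [ 0.58524156  0.6250104   1.77803575 -0.65039198  2.10892565 -1.95256513]
t 13.2 row [-0.036, 0.001, 0.006, -0.004, -0.0, -0.025]
```

View pics/s5.png

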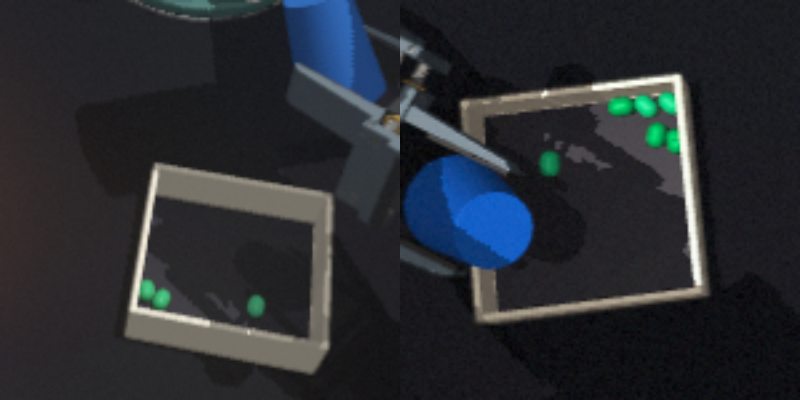

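All six stones lie in the tray: in the top crop, five are in the far right corner at (620–673,102–142) and one is at (550,163). The tray's corners are unmoved. I'll centre the cup over the tray and check.

Run:
```python
from pour import *
t,Rt=pose(180,5,(495,145,255),245);go(t,Rt);print(ik(t,Rt,1,r.get_state()['qpos']))
```

```text
t 13.2 row [-0.21, 0.076, 0.095, -0.004, -0.0, -0.025]
[ 0.52003281  0.65292366  1.76195421 -0.71141023  2.06654942 -2.0213425 ]
```

Emit:
step_arm --plan '[[[-0.08,0.03,0.03,0,0,0],[-0.16,0.06,0.07,0,0,0],[-0.21,0.075,0.095,0,0,0],[-0.21,0.075,0.095,0,0,0],[-0.21,0.075,0.095,0,0,0]]]'

```text
time_s: 13.82
eef_pos: [486.7, 128.3, 253.6]
orientation: [-0.5, -2.071, 1.929]
force: [-1.0, 0.3, -0.8]
grip_width: 63.8
```

Run:
```python
from pour import *
s=r.get_state();print(s['eef_pos'],s['force'],s['grip_width'],s['time_s'],np.abs(s['joint_vel']).max())
Rt=R.from_rotvec(s['orientation']).as_matrix();c=pose(0,30,(0,0,0))[1].T@[0,0,1];print('tip',np.degrees(np.arccos((Rt@c)[2])))
c=camera('scene');t=camera('top')
cv2.imwrite('pics/s6.png',cv2.resize(np.vstack([c,t]),(480,600))[...,::-1])
```

```text
[486.65170272 128.28362547 253.56829929] [-0.95273592  0.26742364 -0.78733933] 63.83134674544967 13.825 0.00850104215998379
tip 145.3609230778439
```

View pics/s6.png

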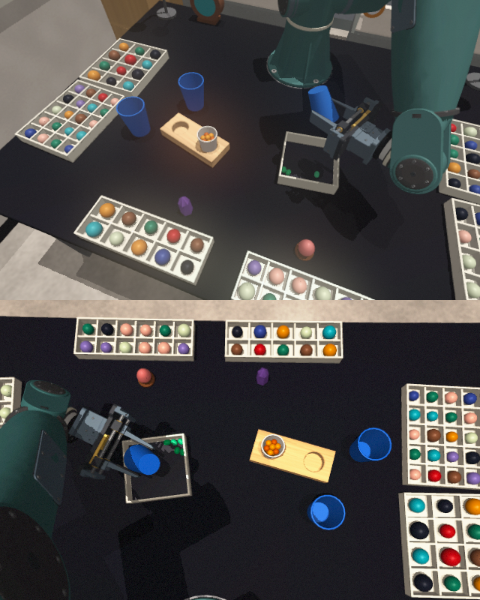

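The blue cup is held over the tray at (142,460) in the top half-picture, tipped 145°. The stones are in the tray, and the white cup, crystal, egg and large cups are where they were. I'll hand the job in.

```bash
python3 -c "
from cell import order
print(order.finish_job())"
```

```text
the job is handed in; nothing more can be done
None
```

The job is handed in. All six stones are in the tray, and the arm still holds the blue cup raised over it, mouth down. I gripped the small blue cup from the side at 25 N, lifted it straight out of its well, carried it upright to the tray and rolled it over slowly.

**Last checks, all at about 14 s of the 45 s allowed:**
- **Stones:** the top view taken after the pour showed all six in the tray, five in one corner and one nearer the middle.
- **Cup:** by the arm's pose it is tipped 145° from upright, so its mouth points about 55° below level. It is held still at about 255 mm above the table, with a grip opening of 63.8 mm.
- **Tray:** its corners were at the same pixels as at the start.
- **White cup, crystal, egg and large blue cups:** by eye they were where they started in the last pictures.
- **Forces:** readings at the tool stayed under about 7 N.

**Disagreements:**
- The stone detector found no stones in the one check I ran with it, so the count of six is from the picture by eye.
- I did not look inside the cup. That it is empty follows from counting six stones in the tray.
- The grip opening reads about 3 mm wider than the 61 mm I expected at that height on the cup, but it stayed steady.

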